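# Clear the jar and flip the tea box lid open

### The job

The frosted jar stands right behind the bamboo tea box, where the lid needs to swing. First, with the lid still shut, slide the jar along the back of the box, either way, until it stands wholly past that end of the box; then put a fingertip under the tab of the lid, raise it and push it over past upright so that it falls back to its stop and stays open by its own weight. Push gently with the fingers and squeeze nothing: do not lift or tip the jar or fling the lid, and leave everything else where it stands.

Things in the scene. Friction and masses are not known exactly. Their poses are not given: they have to be found in the camera images.
- tea_box: Bamboo tea box with a hinged window lid, fixed on the unit top. 120 mm (x) by 160 mm (y) by 70 mm high, 78 mm with the lid. Origin: centre of its underside, at surface height. +x points to its hinge side (rear, to the robot's left), -x to its front with the finger tab (to the robot's right), +y to its end nearer the robot, z up. Yaw 1.15 to 1.85 rad. Behind it and past its rear corners only the jar stands.
- lid (a joint): Lid angle, rad: 0 shut, 2.27 (130 degrees) open on its stop, leaning back. Lid 0.24 kg, 8 mm thick, 120 by 160 mm, flat underside 70 mm up when shut. 1 to 2 N upward at the tab raises it. Lightly damped hinge: let go below 1.45 rad it falls shut, past 1.6 rad it falls open at 2 to 5 rad/s.
- lid_tab (a point): Middle of the underside of the finger tab on the lid's front edge; moves with the lid. Tab 60 mm wide (y), 8 mm thick, underside flush with the lid's, sticking out 25 mm from the box's front wall. This point: 12.5 mm out from the wall, 132.5 mm from the hinge line, 70 mm up when shut. Open space below the tab down to the surface.
- lid_hinge (a point): Middle of the hinge line: rear upper edge of the box, 60 mm behind the box's centre and 70 mm up; the lid turns about the box's y axis here, front edge upward and back.
- jar: Frosted glass jar, grey metal screw lid; loose, about 0.36 kg. Body 84 mm across, 72 mm high, then a sloping shoulder; screw lid 72 mm across, from 84 to 104 mm up. Origin: centre of its underside, z up. Starts 8 to 16 mm behind the box's rear wall, within 30 mm of its middle. Slides under 1 to 4 N, does not tip if pushed 35 to 55 mm up. Past the box's end: centre over 122 mm along the box's y.
- remote: Blue plastic remote, 165 by 44 by 19 mm, lying just past the far (-y) end of the tea box, its length along the box's x. Origin: centre of its underside. Bystander.
- coaster: Round bamboo coaster, 100 mm across, 10 mm thick, just past the near (+y) end of the tea box. Origin: centre of its underside. Bystander.
- mug: White mug with a handle, 76 mm across and 85 mm high, standing on the coaster. Origin: centre of its underside. Bystander.
- speaker: White upright cylindrical wireless speaker, 104 mm across, 165 mm high, far left or far right. Origin: centre of its underside. Bystander.
- succulent: Succulent in a clay pot, 98 mm across, about 115 mm high, far right or far left. Origin: centre of its underside. Bystander.
- key_bowl: Small blue glazed bowl, 116 mm across, 42 mm high, to the right. Origin: centre of its underside. Bystander.
- book: Closed book lying flat, 150 by 210 by 18 mm, to the left. Origin: centre of its underside. Bystander.

How it is judged:
By the outcome, as a careful person would: the job done as asked, in the order asked, and still so for the second after the job is handed in, with the robot touching nothing.
It also fails if it takes over 58 s, if anything falls off the work surface, if the arm or the gripper's body presses on something with over 40 N, if the wrist force passes 120 N, or if a joint passes its speed limit or range.

### The arm

A 7-joint arm with a two-finger parallel gripper is mounted at the origin on the work surface. World frame = base frame: x ahead of the robot, y to its left, z up, the work surface at z = 0. Lengths are in m, angles in rad, forces in N, time in s.
With the tool pointing down it reaches from about 0.425 to 0.875 m from the base axis. Payload 4.7 kg.
Tool frame: the origin (TCP) lies on the centre line of the jaws, within the pads' length; the fingertips stand 19 mm ahead of it and the grasp point (between the pads) is the TCP (ctrl.nose_length is the distance from the TCP to the fingertips, in m); z points along the fingers, x is the direction in which the jaws open and shut, and the axes are right-handed (so a half turn about z gives the same grasp; the last joint's range is limited). The gripper opens to 87 mm and grips with 3 to 60 N. Pads are 19 mm wide; open, the fingers measure 117 mm over their backs; the gripper's body (75 mm by 190 mm) begins 51 mm behind the grasp point.
Start: joints at [0.014, 0.321, -0.07, 1.45, 0.023, 1.371, -0.057], TCP at [0.65, -0, 0.242] pointing down, gripper open.
Joint ranges: [-2.86, 2.86], [-0.3, 2.09], [-1.38, 1.24], [0.06, 2.45], [-1.56, 4.7], [0.09, 2.05], [-2.69, 2.69]. Speed limits (rad/s): [2.57, 2.57, 3.14, 3.14, 3.14, 3.14, 3.14].

### API

Orientations are given as a rotation vector (axis times angle).
In Python, from bench import ctrl gives the robot as it stands. The module is installed in compiled form; this text tells all that it offers.
- The arm moves only by the shell command python3 -m crank 'ROWS' [OPENING] [FORCE]. ROWS is a JSON object of lists of equal length, an entry for each row: "dp": the shift along the tool's x, y, z in cm, a list of three; "delta_rot": the turn, a rotation vector about the tool's x, y, z in rad, a list of three. In form: {"dp": [[x, y, z], ...], "delta_rot": [[rx, ry, rz], ...]}. A call has exactly 8 rows; each row shifts and turns the commanded pose from where the row before left it, along the tool's axes as they then stand; what a row does not reach is not made up. A row lasts 1/10 s, in which the tool goes at most 50 mm and 8.59 degrees, less where a joint would pass 70% of its speed; a pose out of reach is approached as far as the arm can. A call with a gripper value outside its range is refused whole. OPENING is the finger opening in cm, from 0 to 8.7, set as the call begins (- or left out, the last holds). The fingers move at their own pace and stop on an object; FORCE is the grip in N (left out, the last holds). Time passes only in rows, so rows that do not move let the fingers close, or fill a call up. It gives the time, the measured TCP pose, the force and the opening at its end, in the units of the state.
- ctrl.get_state(): the state, without advancing time (a new reading comes with each control period).
- ctrl.get_image(name): name is "scene" or "side" or "wrist"; returns the picture (420x560x3 uint8, blue, green, red); there is no depth.
- ctrl.camera_info(name): a dict with "camera_matrix" (3x3 intrinsics, pixels), "xyz" and "orientation" of the camera in the world. Camera axes: x right, y down, z forward; pixel columns grow to the right and rows downward; lengths in m; the calibration is good to about 2 mm. A picture is of the moment at which its call begins: read the wrist's pose just before it. camera_info takes no time and is no camera call; for the wrist camera it gives the pose at the moment of the call.
- ctrl.close_job(): hands the job in, once; it reports no verdict.
The state is a dict: "time": time; "joint_positions": joint angles; "qd": joint speeds; "joint_torque": joint torques, N m; "position": TCP position; "tool_rot": TCP orientation; "ft_force": force on the tool from outside, world axes, zero at the start; "torque": the same for the moment, N m; "grip_width": opening from 0.0 (shut) to 1.0 (fully open).
Only numpy, scipy, OpenCV 4.12 (cv2) and the standard library are available. Lean on these libraries where they do the work, as an engineer would, in place of code of your own. Each camera call takes 0.05 s, during which the arm holds its last target.

## Working session

There is one attempt and no reset: what is moved stays moved. The work goes in short steps, Python scripts to look and compute and a shell command to move; the robot and the scene stay as the last step left them, time stands still between calls to the robot, and variables do not carry over. Pictures are saved under pics/ and viewed, and the job is handed in when it is done.

```bash
mkdir -p pics; python3 - <<'E'
from bench import ctrl
import cv2,numpy as np
s=ctrl.get_state();print({k:np.round(v,3).tolist() for k,v in s.items()},ctrl.nose_length)
for n in("scene","side","wrist"):
    c=ctrl.camera_info(n);print(n,c);cv2.imwrite(f"pics/{n}0.png",ctrl.get_image(n))
E
```

```text
{'time': 0.0, 'joint_positions': [0.014, 0.322, -0.07, 1.452, 0.023, 1.371, -0.057], 'qd': [0.0, -0.001, -0.0, 0.001, -0.0, -0.002, -0.002], 'joint_torque': [-0.0, -49.128, -0.404, -31.253, -0.064, 0.044, 0.0], 'position': [0.649, -0.0, 0.24], 'tool_rot': [3.141, 0.0, -0.003], 'ft_force': [-0.693, 0.562, -0.038], 'torque': [-0.014, -0.052, 0.049], 'grip_width': 1.003} 0.019
scene {'camera_matrix': array([[387.40638116,   0.        , 280.46160646],
       [  0.        , 387.40638116, 208.95402985],
       [  0.        ,   0.        ,   1.        ]]), 'xyz': array([1.00333229, 0.76129629, 0.85504482]), 'orientation': array([-0.7786906 , -2.56038491,  1.1607227 ])}
side {'camera_matrix': array([[529.96168789,   0.        , 282.44941224],
       [  0.        , 529.96168789, 209.9483397 ],
       [  0.        ,   0.        ,   1.        ]]), 'xyz': array([-0.01818681, -0.75535338,  1.15775323]), 'orientation': array([-2.31379044,  0.7749702 , -0.27587597])}
wrist {'camera_matrix': array([[330.32215167,   0.        , 280.35568347],
       [  0.        , 330.32215167, 206.70857348],
       [  0.        ,   0.        ,   1.        ]]), 'xyz': array([0.64837136, 0.0672457 , 0.38505853]), 'orientation': array([ 2.88877913e+00, -4.98971178e-04, -4.04841082e-03])}
```

View pics/scene0.png

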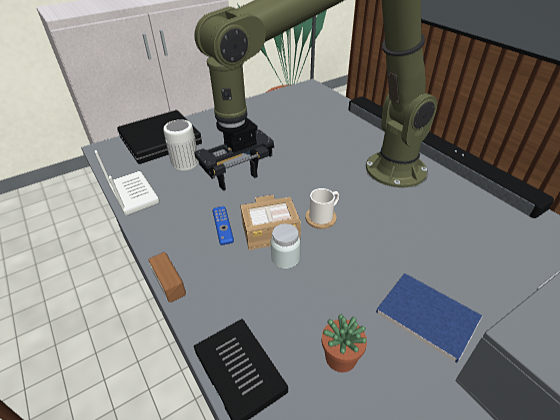

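View pics/side0.png

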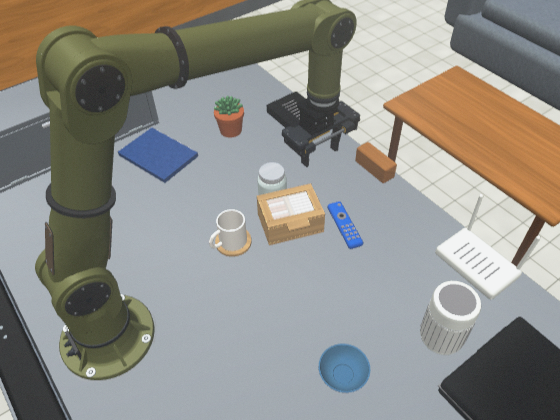

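View pics/wrist0.png

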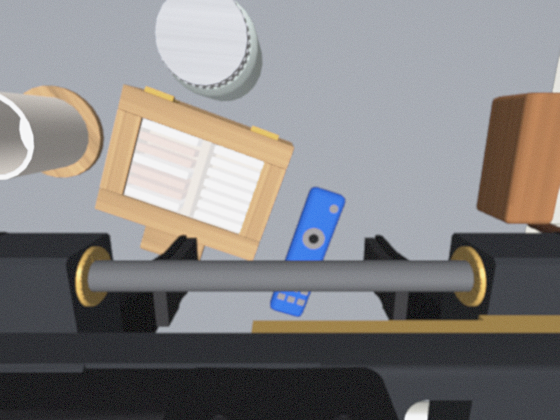

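The wrist view shows the box's lid, corners near (127,87), (293,145), (252,258) and (97,208). The tab is near (172,245), the jar lid near (203,40), the remote near (308,250) and the coaster near (60,130). Next I measure them.

```bash
cat > h.py <<'E'
import numpy as np,cv2
from scipy.spatial.transform import Rotation as R
from bench import ctrl
def ray(ci,px,z):
    K=ci["camera_matrix"];d=R.from_rotvec(ci["orientation"]).as_matrix()@np.linalg.inv(K)@np.array([px[0],px[1],1.])
    o=np.array(ci["xyz"]);return o+d*(z-o[2])/d[2]
def proj(ci,p):
    q=R.from_rotvec(ci["orientation"]).as_matrix().T@(np.array(p)-ci["xyz"]);q=ci["camera_matrix"]@q;return q[:2]/q[2]
E
python3 - <<'E'
from h import *
for n in("wrist","scene","side"):
    im=cv2.imread(f"pics/{n}0.png");hsv=cv2.cvtColor(im,cv2.COLOR_BGR2HSV)
    if n=="wrist": im2=cv2.resize(im[0:270,0:360],None,fx=2.2,fy=2.2,interpolation=cv2.INTER_CUBIC)
    elif n=="scene": im2=cv2.resize(im[170:280,190:350],None,fx=5,fy=5,interpolation=cv2.INTER_CUBIC)
    else: im2=cv2.resize(im[150:260,200:370],None,fx=4.7,fy=4.7,interpolation=cv2.INTER_CUBIC)
    cv2.imwrite(f"pics/{n}_z.png",im2)
E
```

```text
(no output)
```

View pics/wrist_z.png

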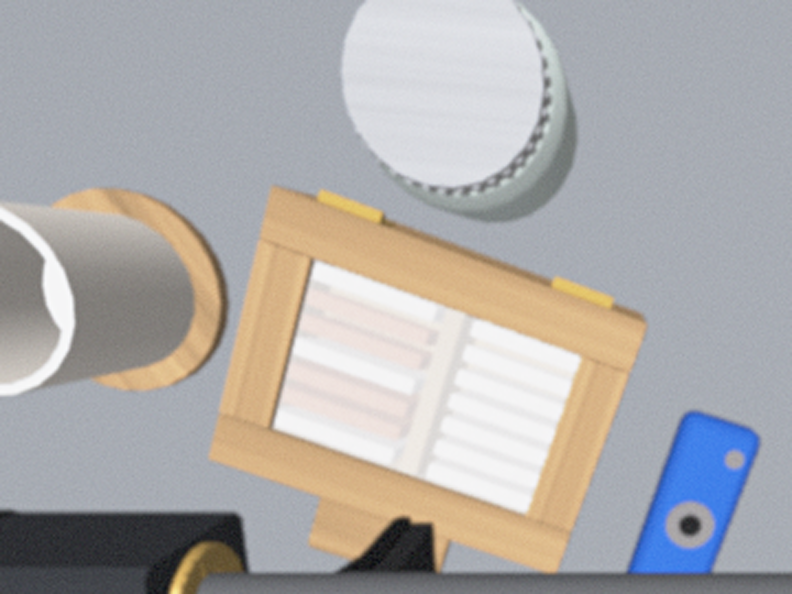

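View pics/scene_z.png

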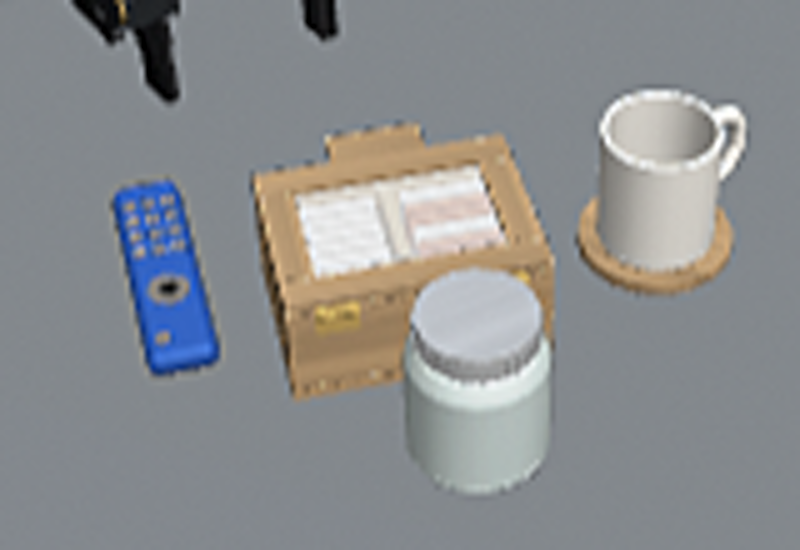

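View pics/side_z.png

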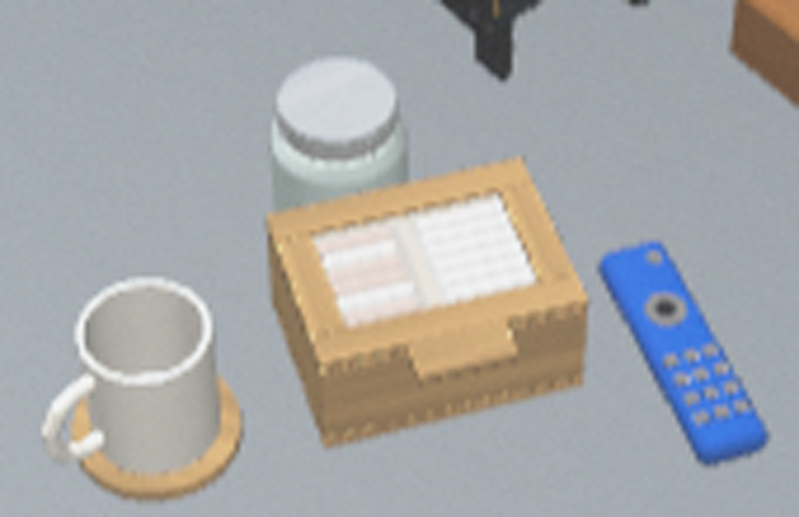

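```bash
python3 - <<'E'
from h import *
C={n:ctrl.camera_info(n) for n in("wrist","scene","side")}
w=C["wrist"]
P={n:np.array([ray(w,np.array(p)/2.2,.078) for p in c]) for n,c in dict(b=[(273,187),(646,320),(560,572),(211,460)]).items()}["b"]
S=np.array([ray(C["side"],np.array(p)/4.7+[200,150],.078) for p in [(268,213),(521,158),(588,297),(321,370)]])
Q=np.array([ray(C["scene"],np.array(p)/5+[190,170],.078) for p in [(553,255),(290,300),(254,178),(503,138)]])
for X in(P,S,Q):
    print(X[:,:2].round(4).tolist(),X.mean(0).round(4),[round(np.linalg.norm(X[i]-X[i-1]),4) for i in range(4)])
    # box +y: from far end to near: near corners 0,3
    yv=X[0]-X[1]+X[3]-X[2]; xv=X[0]-X[3]+X[1]-X[2]
    print("yaw from x",np.arctan2(xv[1],xv[0]),"from y",np.arctan2(-yv[0],yv[1]))
print("jar",ray(w,np.array((444,86))/2.2,.104),ray(C["side"],np.array((337,100))/4.7+[200,150],.104),ray(C["scene"],np.array((477,315))/5+[190,170],.104))
hs=cv2.cvtColor(cv2.imread("pics/side0.png"),cv2.COLOR_BGR2HSV)
m=cv2.inRange(hs,(100,150,100),(125,255,255))
for n in("side","scene"):
    hs=cv2.cvtColor(cv2.imread(f"pics/{n}0.png"),cv2.COLOR_BGR2HSV)
    m=cv2.inRange(hs,(105,180,120),(125,255,255))
    for c in cv2.findContours(m,0,2)[0]:
        if cv2.contourArea(c)>150:
            r=cv2.minAreaRect(c);print(n,r[0],[ray(C[n],q,.019).round(3)[:2].tolist() for q in cv2.boxPoints(r)],ray(C[n],r[0],.01).round(3))
print("coaster scene",ray(C["scene"],np.array((656,245))/5+[190,170],.01),"side",ray(C["side"],np.array((155,435))/4.7+[200,150],.01))
print("mug top side",ray(C["side"],np.array((144,333))/4.7+[200,150],.085),"scene",ray(C["scene"],np.array((660,130))/5+[190,170],.085))
E
```

```text
[[0.5105, 0.0983], [0.6598, 0.0459], [0.6217, -0.0673], [0.4698, -0.0145]] [0.5655 0.0156 0.078 ] [np.float64(0.1198), np.float64(0.1583), np.float64(0.1194), np.float64(0.1608)]
yaw from x 1.2353608180383056 from y 1.2347177956392432
[[0.515, 0.0981], [0.6622, 0.0425], [0.6232, -0.0673], [0.4699, -0.0182]] [0.5676 0.0138 0.078 ] [np.float64(0.1248), np.float64(0.1573), np.float64(0.1164), np.float64(0.1609)]
yaw from x 1.2144840136269566 from y 1.2354628482588788
[[0.5086, 0.0993], [0.6545, 0.045], [0.6197, -0.06], [0.4721, -0.0052]] [0.5637 0.0198 0.078 ] [np.float64(0.1107), np.float64(0.1557), np.float64(0.1106), np.float64(0.1574)]
yaw from x 1.2422763489051638 from y 1.2150921472555005
jar [0.58667629 0.12925567 0.104     ] [0.58838411 0.1283697  0.104     ] [0.58737041 0.13689625 0.104     ]
scene (222.257080078125, 225.06298828125) [[0.68, -0.163], [0.635, -0.153], [0.687, 0.007], [0.727, -0.003]] [ 0.68  -0.083  0.01 ]
coaster scene [0.40559053 0.07085547 0.01      ] side [0.39513001 0.04722088 0.01      ]
mug top side [0.40308605 0.05941611 0.085     ] scene [0.39187841 0.05059764 0.085     ]
```

Measured so far, and agreeing with the given sizes:
- **Box:** centre about (0.5655, 0.0155), yaw about 1.234. Side lengths come out at 120 and 159 mm.
- **Jar:** about (0.587, 0.129), which is box frame (+0.115, +0.017), about 13 mm behind the rear wall.

I'll push the jar towards the near (+y) end with the two fingertips as a cradle, tool tilted 25°. First I turn the tool while it is still high.

```bash
cat >> h.py <<'E'
B=np.array([.5655,.0155,0]);yaw=1.234
RB=np.array([[np.cos(yaw),-np.sin(yaw),0],[np.sin(yaw),np.cos(yaw),0],[0,0,1]])
def b2w(p): return B+RB@np.array(p)
def w2b(p): return RB.T@(np.array(p)-B)
def need(tip_b,Rt,quiet=False):
    """tip position in box frame, Rt tool matrix in world -> delta in tool frame (cm) and rotvec"""
    s=ctrl.get_state();Rn=R.from_rotvec(s["tool_rot"]).as_matrix()
    tcp=b2w(tip_b)-.019*Rt[:,2]
    print("t",round(s["time"],2),"dp cm (now axes)",(Rn.T@(tcp-s["position"])*100).round(2),"rot",R.from_matrix(Rn.T@Rt).as_rotvec().round(3),"F",np.round(s["ft_force"],2),"tip_b",w2b(s["position"]+.019*Rn[:,2]).round(4),"q",np.round(s["joint_positions"],2))
def Rjar(a=np.radians(25)):
    z=RB@np.array([0,np.sin(a),-np.cos(a)]);x=RB[:,0];return np.c_[x,np.cross(z,x),z]
def Rtab(th):
    z=RB@np.array([np.cos(th),0,-np.sin(th)]);x=-RB[:,1];return np.c_[x,np.cross(z,x),z]
E
python3 -m crank '{"dp":[[0,0,0],[0,0,0],[0,0,0],[0,0,0],[0,0,0],[0,0,0],[0,0,0],[0,0,0]],"delta_rot":[[0,0,-0.145],[0,0,-0.145],[0,0,-0.145],[0,0,-0.145],[0,0,-0.145],[0,0,-0.145],[0,0,-0.145],[0,0,-0.145]]}' 4.0 5
python3 -c "
from h import *
need([.115,-.05,.15],Rjar())"
```

```text
time: 0.95
position: [0.6498, -0.0, 0.2411]
tool_rot: [-2.622, -1.729, 0.001]
ft_force: [0.1, 0.0, -0.3]
grip_width: 0.473
t 0.95 dp cm (now axes) [ 9.98 -3.34  7.39] rot [ 0.435 -0.014 -0.067] F [ 0.07  0.03 -0.33] tip_b [ 0.0132 -0.0847  0.2221] q [ 0.13  0.33 -0.22  1.45  0.07  1.37  1.07]
```

```bash

python3 -m crank '{"dp":[[2.5,-0.9,0.9],[2.5,-0.8,0.9],[2.5,-0.8,0.9],[2.5,-0.8,0.9],[0,0,0.9],[0,0,0.9],[0,0,0.9],[0,0,0.9]],"delta_rot":[[0.055,0,-0.01],[0.055,0,-0.01],[0.055,0,-0.01],[0.055,0,-0.01],[0.055,0,-0.01],[0.055,0,-0.01],[0.055,0,-0.005],[0.055,0,0]]}' 
python3 -c "
from h import *
need([.115,-.05,.042],Rjar())"
```

```text
time: 1.75
position: [0.6455, 0.1099, 0.1733]
tool_rot: [-2.252, -1.584, 0.343]
ft_force: [0.4, -0.3, 0.8]
grip_width: 0.458
t 1.75 dp cm (now axes) [-0.17  6.12  9.73] rot [-0.006 -0.015 -0.005] F [ 0.39 -0.35  0.79] tip_b [ 0.1158 -0.0362  0.1562] q [ 0.06  0.69 -0.28  1.15 -0.06  1.71  1.04]
```

```bash

python3 -m crank '{"dp":[[0,1.5,0],[0,1.5,0],[-0.1,1,1],[-0.1,0.6,1.5],[0,0.5,1.5],[0,0.4,1],[0,0,0],[0,0,0]],"delta_rot":[[0,0,0],[0,-0.01,0],[0,0,0],[0,0,0],[0,0,0],[0,0,0],[0,0,0],[0,0,0]]}' 
python3 -c "
from h import *
need([.115,-.05,.042],Rjar())
cv2.imwrite('pics/w1.png',ctrl.get_image('wrist'));cv2.imwrite('pics/s1.png',ctrl.get_image('scene'))
"
```

```text
time: 2.55
position: [0.6716, 0.099, 0.1057]
tool_rot: [-2.255, -1.59, 0.353]
ft_force: [0.2, -0.4, -0.3]
grip_width: 0.461
t 2.55 dp cm (now axes) [0.1  0.67 4.83] rot [-0.004 -0.005 -0.004] F [ 0.17 -0.43 -0.3 ] tip_b [ 0.1139 -0.0644  0.0885] q [ 0.06  0.79 -0.26  1.11 -0.03  1.64  1.06]
```

View pics/w1.png

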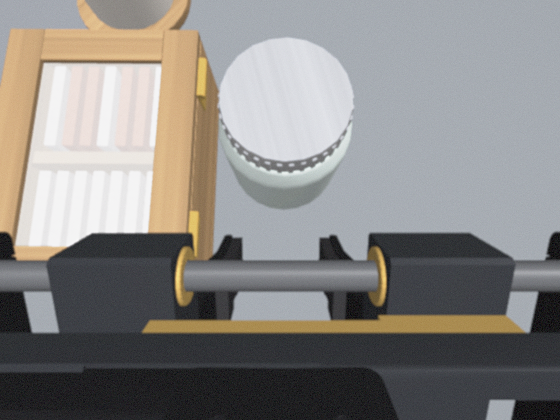

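View pics/s1.png

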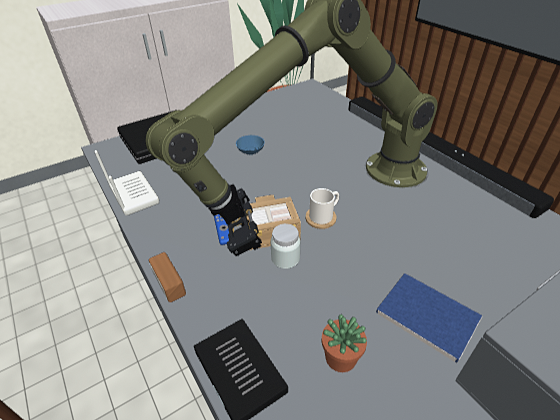

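The wrist view shows the jar lid centred near (286,103), between the two fingertips (x 225 to 335), with the rear wall well to their left at x~215. The scene view shows nothing touched. I lower the fingers.

```bash

python3 -c "
from h import *
print(w2b(ray(ctrl.camera_info('wrist'),(286,103),.104)))"
python3 -m crank '{"dp":[[0,0.4,0.8],[0,0.3,1],[0,0,1],[0.1,0,1],[0,0,0.6],[0,0,0.3],[0,0,0],[0,0,0]],"delta_rot":[[0,0,0],[0,0,0],[0,0,0],[0,0,0],[0,0,0],[0,0,0],[0,0,0],[0,0,0]]}' 
python3 -c "
from h import *
need([.115,-.03,.042],Rjar())
cv2.imwrite('pics/w2.png',ctrl.get_image('wrist'));cv2.imwrite('pics/s2.png',ctrl.get_image('scene')[150:300,150:350].repeat(3,0).repeat(3,1))
"
```

```text
[0.11664447 0.01532556 0.104     ]
time: 3.45
position: [0.6596, 0.1044, 0.0604]
tool_rot: [-2.255, -1.591, 0.352]
ft_force: [0.2, -0.6, 0.3]
grip_width: 0.46
t 3.45 dp cm (now axes) [-0.01 -1.89  1.02] rot [-0.003 -0.005 -0.004] F [ 0.22 -0.57  0.26] tip_b [ 0.1151 -0.0514  0.0432] q [ 0.05  0.8  -0.26  1.19 -0.02  1.56  1.07]
```

View pics/s2.png

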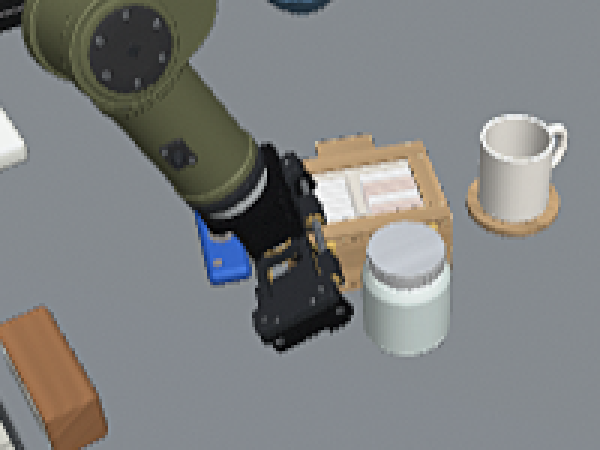

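Tips are at (0.115, -0.051, 0.043) in the box frame, clear of everything. I push gently along +y.

```bash

python3 -m crank '{"dp":[[0,-0.45,0.21],[0,-0.45,0.21],[0,-0.35,0.16],[0,-0.3,0.14],[0,-0.3,0.14],[0,-0.3,0.14],[0,-0.36,0.17],[0,-0.36,0.17]],"delta_rot":[[0,0,0],[0,0,0],[0,0,0],[0,0,0],[0,0,0],[0,0,0],[0,0,0],[0,0,0]]}' 
python3 -c "
from h import *
need([.115,.085,.042],Rjar())
cv2.imwrite('pics/w3.png',ctrl.get_image('wrist'));cv2.imwrite('pics/s3.png',ctrl.get_image('scene')[150:300,150:350].repeat(3,0).repeat(3,1))
"
```

```text
time: 4.35
position: [0.6299, 0.1149, 0.0603]
tool_rot: [-2.256, -1.591, 0.351]
ft_force: [2.1, -1.0, -1.0]
grip_width: 0.457
t 4.35 dp cm (now axes) [-0.08 -9.45  4.54] rot [-0.002 -0.005 -0.005] F [ 2.15 -0.99 -1.  ] tip_b [ 0.1152 -0.0199  0.043 ] q [ 0.06  0.74 -0.27  1.29 -0.03  1.51  1.05]
```

View pics/s3.png

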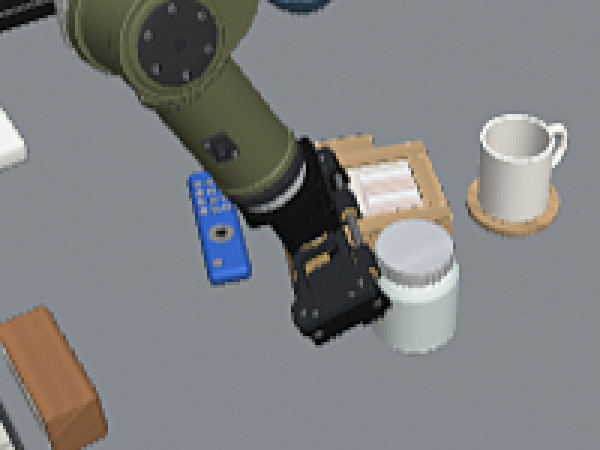

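View pics/w3.png

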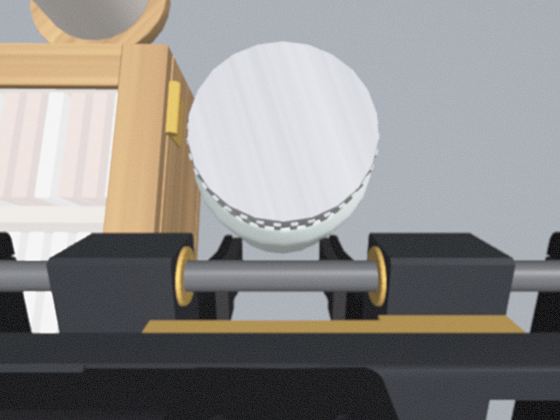

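The jar sits centred in the cradle (lid centre ~(283,132)) and upright, with about 2 N on the fingers. I keep pushing.

```bash

python3 -m crank '{"dp":[[0,-0.4,0.19],[0,-0.5,0.23],[0,-0.5,0.23],[0,-0.5,0.23],[0,-0.5,0.23],[0,-0.5,0.23],[0,-0.5,0.23],[0,-0.4,0.19]],"delta_rot":[[0,0,0],[0,0,0],[0,0,0],[0,0,0],[0,0,0],[0,0,0],[0,0,0],[0,0,0]]}' 
python3 -c "
from h import *
need([.115,.093,.042],Rjar())
cv2.imwrite('pics/w4.png',ctrl.get_image('wrist'));cv2.imwrite('pics/s4.png',ctrl.get_image('scene')[150:300,150:350].repeat(3,0).repeat(3,1))
"
```

```text
time: 5.25
position: [0.5895, 0.1294, 0.0604]
tool_rot: [-2.255, -1.59, 0.353]
ft_force: [2.0, -1.0, -0.2]
grip_width: 0.461
t 5.25 dp cm (now axes) [-0.08 -6.28  3.08] rot [-0.004 -0.005 -0.004] F [ 1.99 -1.   -0.21] tip_b [0.1155 0.0231 0.0432] q [ 0.05  0.67 -0.29  1.41 -0.05  1.46  1.03]
```

View pics/w4.png

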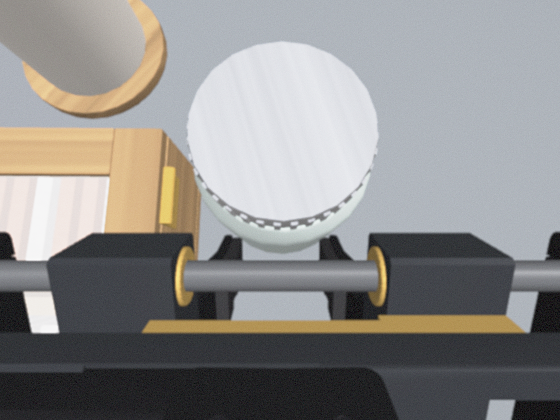

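View pics/s4.png

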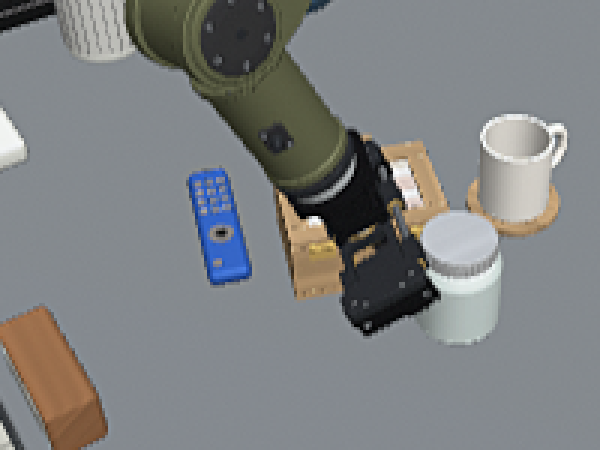

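Stable: the jar sits at the same place in the wrist view, upright, at ~2 N. About 72 mm to go.

```bash

python3 -m crank '{"dp":[[0,-0.4,0.19],[0,-0.5,0.23],[0,-0.5,0.23],[0,-0.5,0.23],[0,-0.5,0.23],[0,-0.5,0.23],[0,-0.5,0.23],[0,-0.5,0.23]],"delta_rot":[[0,0,0],[0,0,0],[0,0,0],[0,0,0],[0,0,0],[0,0,0],[0,0,0],[0,0,0]]}' 
python3 -c "
from h import *
need([.115,.095,.043],Rjar())"
python3 -m crank '{"dp":[[0,-0.45,0.21],[0,-0.45,0.21],[0,-0.45,0.21],[0,-0.4,0.19],[0,-0.4,0.19],[0,-0.3,0.14],[0,-0.2,0.09],[0,0,0]],"delta_rot":[[0,0,0],[0,0,0],[0,0,0],[0,0,0],[0,0,0],[0,0,0],[0,0,0],[0,0,0]]}' 
python3 -c "
from h import *
need([.115,.097,.043],Rjar())
w=ctrl.camera_info('wrist')
cv2.imwrite('pics/w5.png',ctrl.get_image('wrist'));cv2.imwrite('pics/s5.png',ctrl.get_image('scene')[150:300,150:350].repeat(3,0).repeat(3,1))
print(w2b(ray(w,(283,132),.104)))
"
```

```text
time: 6.15
position: [0.5492, 0.1437, 0.0607]
tool_rot: [-2.255, -1.59, 0.352]
ft_force: [3.1, -0.7, -0.1]
grip_width: 0.457
t 6.15 dp cm (now axes) [-0.08 -2.62  1.29] rot [-0.003 -0.005 -0.004] F [ 3.09 -0.69 -0.11] tip_b [0.1157 0.0659 0.0435] q [ 0.05  0.6  -0.31  1.53 -0.07  1.41  1.02]
time: 6.95
position: [0.5217, 0.1536, 0.0608]
tool_rot: [-2.255, -1.59, 0.353]
ft_force: [1.1, -1.0, -0.6]
grip_width: 0.463
t 6.95 dp cm (now axes) [-0.08 -0.16  0.13] rot [-0.004 -0.005 -0.004] F [ 1.11 -1.01 -0.56] tip_b [0.1159 0.0951 0.0436] q [ 0.05  0.55 -0.32  1.6  -0.08  1.38  1.  ]
[0.1161699  0.13913318 0.104     ]
```

View pics/w5.png

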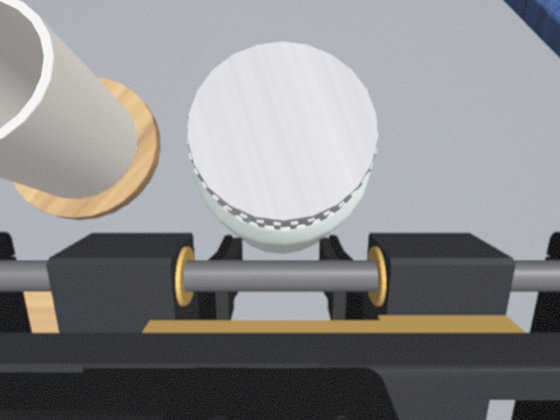

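View pics/s5.png

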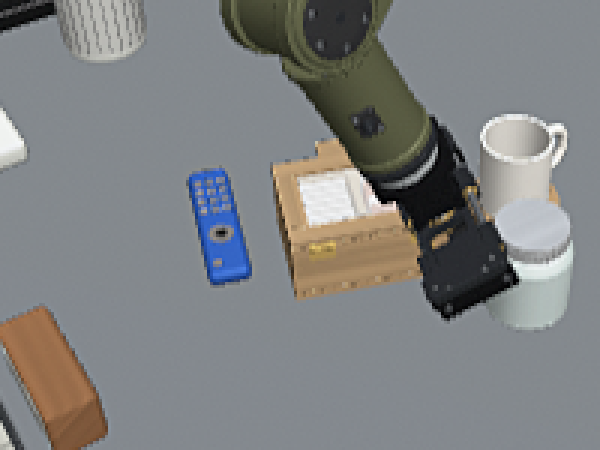

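The jar is now at box y ≈ 0.139, which is past 0.122, and upright; the mug and coaster are untouched. I retreat backwards, then up.

```bash

python3 -m crank '{"dp":[[0,0.45,-0.21],[0,0.9,-0.42],[0,0.9,-0.42],[0,0.5,-0.4],[0,-0.5,-1.5],[0,-1,-2.2],[0,-1,-2.2],[0,-1,-2.2]],"delta_rot":[[0,0,0],[0,0,0],[0,0,0],[0,0,0],[0,0,0],[0,0,0],[0,0,0],[0,0,0]]}' - 
python3 -m crank '{"dp":[[0,-1,-2.2],[0,-1,-2.2],[0,-1,-2.2],[0,-0.5,-1],[0,0,0],[0,0,0],[0,0,0],[0,0,0]],"delta_rot":[[0,0,0],[-0.072,0,0],[-0.072,0,0],[-0.072,0,0.06],[-0.072,0,0.14],[-0.072,0,0.14],[-0.072,0,0.14],[0,0,0.14]]}' 0
python3 -c "
from h import *
need([-.13,0,.20],Rtab(np.radians(30)))"
```

```text
time: 7.85
position: [0.5539, 0.142, 0.1525]
tool_rot: [-2.255, -1.591, 0.352]
ft_force: [0.3, 0.9, 0.1]
grip_width: 0.458
time: 8.65
position: [0.5498, 0.1451, 0.2361]
tool_rot: [2.961, 0.967, -0.077]
ft_force: [-0.6, 0.6, 0.5]
grip_width: 0.006
t 8.65 dp cm (now axes) [-18.26  19.67   3.85] rot [0.996 0.549 0.853] F [-0.63  0.58  0.51] tip_b [0.1162 0.0581 0.2171] q [-0.08  0.2  -0.27  1.62  0.08  1.38  0.26]
```

```bash

python3 -m crank '{"dp":[[0,0,0],[0,0,0],[0,0,0],[0,0,0],[0,0,0],[0,0,0],[0,0,0],[0,0,0]],"delta_rot":[[0,0,0.14],[0,0,0.14],[0,0,0.14],[0,0,0.14],[0,0,0.14],[0,0,0.14],[0,0,0.13],[0,0,0]]}' 0
python3 -c "
from h import *
need([-.14,0,.20],Rtab(np.radians(90)))
need([-.14,0,.20],Rtab(np.radians(30)))"
```

```text
time: 9.45
position: [0.5511, 0.1428, 0.2351]
tool_rot: [3.051, -0.52, -0.053]
ft_force: [0.2, -0.1, 0.1]
grip_width: 0.002
t 9.45 dp cm (now axes) [ 5.64 25.43  2.77] rot [ 0.051  0.026 -0.001] F [ 0.25 -0.08  0.13] tip_b [0.1145 0.0561 0.2161] q [-0.16  0.2  -0.18  1.62  0.06  1.38 -0.69]
t 9.45 dp cm (now axes) [ 5.66 27.02  3.8 ] rot [ 1.098  0.023 -0.014] F [ 0.25 -0.08  0.13] tip_b [0.1145 0.0561 0.2161] q [-0.16  0.2  -0.18  1.62  0.06  1.38 -0.69]
```

```bash

python3 -m crank '{"dp":[[0.7,3.3,0],[0.7,3.3,0],[0.7,3.3,0],[0.7,3.3,0],[0.7,3.3,0],[0.7,3.3,0],[0.7,3.3,0],[0.7,3.3,0]],"delta_rot":[[0.03,0.02,0],[0.03,0,0],[0,0,0],[0,0,0],[0,0,0],[0,0,0],[0,0,0],[0,0,0]]}' 0
python3 -m crank '{"dp":[[0,0,0],[0,0,0],[0,0,0],[0,0,0],[0,0,0],[0,0,0],[0,0,0],[0,0,0]],"delta_rot":[[0.13,0,0],[0.13,0,0],[0.13,0,0],[0.13,0,0],[0.13,0,0],[0.13,0,0],[0.13,0,0],[0.13,0,0]]}' 0
python3 -c "
from h import *
need([-.14,0,.20],Rtab(np.radians(30)))
cv2.imwrite('pics/s6.png',ctrl.get_image('scene'));cv2.imwrite('pics/d6.png',ctrl.get_image('side'))"
```

```text
time: 10.25
position: [0.5165, -0.1261, 0.2351]
tool_rot: [-3.089, 0.52, 0.006]
ft_force: [0.1, -0.1, -0.5]
grip_width: 0.004
time: 11.05
position: [0.5171, -0.126, 0.2358]
tool_rot: [-2.066, 0.35, -0.204]
ft_force: [-1.0, -0.2, -0.5]
grip_width: 0.009
t 11.05 dp cm (now axes) [-0.11  2.63  0.7 ] rot [-0.006  0.     0.001] F [-0.99 -0.16 -0.49] tip_b [-0.133  -0.0011  0.2264] q [ 0.57  0.34  0.19  1.81 -0.97  1.62  0.72]
```

View pics/s6.png

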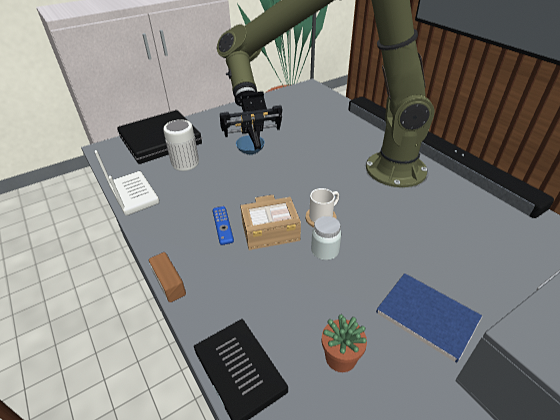

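View pics/d6.png

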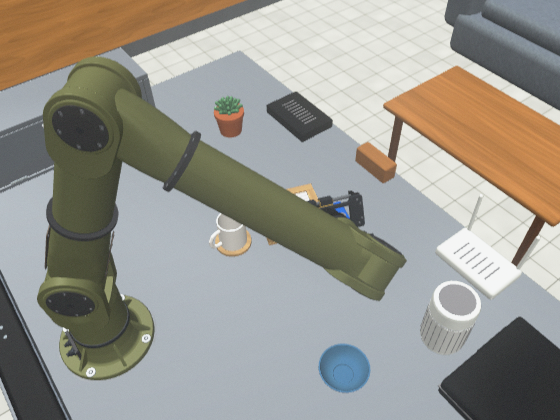

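The 30° pose is reached. The scene view shows the jar at ~(326,238), upright and beyond the box's near end, with the other objects where they were. Before lowering I check the bowl, speaker, tab and jar positions.

```bash
python3 - <<'E'
from h import *
sc=ctrl.camera_info("scene");sd=ctrl.camera_info("side")
print("bowl",w2b(ray(sd,(344,368),.03)).round(3),"speaker top",w2b(ray(sd,(456,300),.165)).round(3))
print("tab scene",[w2b(ray(sc,np.array(p)/5+[190,170],.078)).round(4) for p in [(328,138),(418,125)]])
print("tab side",[w2b(ray(sd,np.array(p)/4.7+[200,150],z)).round(4) for p,z in [((411,347),.078),((423,378),.07),((518,355),.07)]])
print("jar scene top",w2b(ray(sc,(327,226),.104)).round(3))
E
python3 -m crank '{"dp":[[0,1.9,1.1],[0,1.9,1.1],[0,1.9,1.1],[0,1.9,1.1],[0,1.9,1.1],[0,1.9,1.1],[0,0,0],[0,0,0]],"delta_rot":[[0,0,0],[0,0,0],[0,0,0],[0,0,0],[0,0,0],[0,0,0],[0,0,0],[0,0,0]]}' 0
python3 -c "
from h import *
need([-.13,0,.05],Rtab(np.radians(30)))"
```

```text
bowl [-0.464  0.022  0.03 ] speaker top [-0.449 -0.233  0.165]
tab scene [array([-0.0791, -0.0246,  0.078 ]), array([-0.0768,  0.0329,  0.078 ])]
tab side [array([-0.0631,  0.0261,  0.078 ]), array([-0.0804,  0.0246,  0.07  ]), array([-0.0811, -0.0317,  0.07  ])]
jar scene top [0.125 0.138 0.104]
time: 11.95
position: [0.5169, -0.124, 0.1039]
tool_rot: [-2.07, 0.352, -0.198]
ft_force: [0.5, -0.8, -0.2]
grip_width: 0.003
t 11.95 dp cm (now axes) [-0.01  3.78  2.33] rot [-0.     0.004 -0.002] F [ 0.51 -0.77 -0.16] tip_b [-0.1313 -0.0002  0.0944] q [ 0.58  0.53  0.18  1.87 -1.    1.49  0.92]
```

```bash

python3 -m crank '{"dp":[[0,0.8,0.5],[0,0.8,0.5],[0,0.8,0.5],[0,0.8,0.5],[0,0.6,0.3],[0,0,0],[0,0,0],[0,0,0]],"delta_rot":[[0,0,0],[0,0,0],[0,0,0],[0,0,0],[0,0,0],[0,0,0],[0,0,0],[0,0,0]]}' 0
python3 -c "
from h import *
need([-.075,0,.05],Rtab(np.radians(30)))
cv2.imwrite('pics/w7.png',ctrl.get_image('wrist'));cv2.imwrite('pics/s7.png',ctrl.get_image('scene')[130:280,160:360].repeat(4,0).repeat(4,1))
cv2.imwrite('pics/d7.png',ctrl.get_image('side')[130:320,220:440].repeat(3,0).repeat(3,1))"
```

```text
time: 12.75
position: [0.5164, -0.1237, 0.0583]
tool_rot: [-2.069, 0.356, -0.198]
ft_force: [-0.9, 0.2, -0.5]
grip_width: 0.011
t 12.75 dp cm (now axes) [ 0.03 -2.91  4.81] rot [-0.001  0.002 -0.005] F [-0.85  0.17 -0.46] tip_b [-0.1312  0.0004  0.0488] q [ 0.59  0.61  0.17  1.87 -1.02  1.45  0.99]
```

View pics/w7.png

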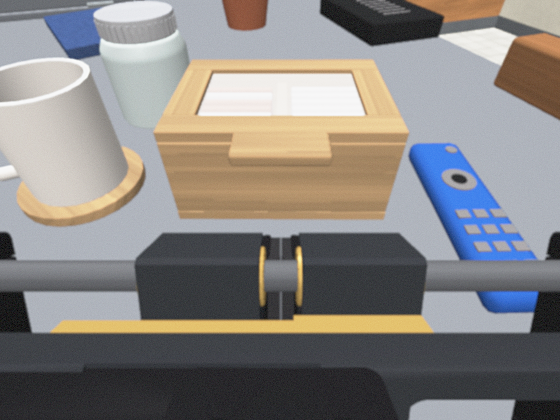

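View pics/s7.png

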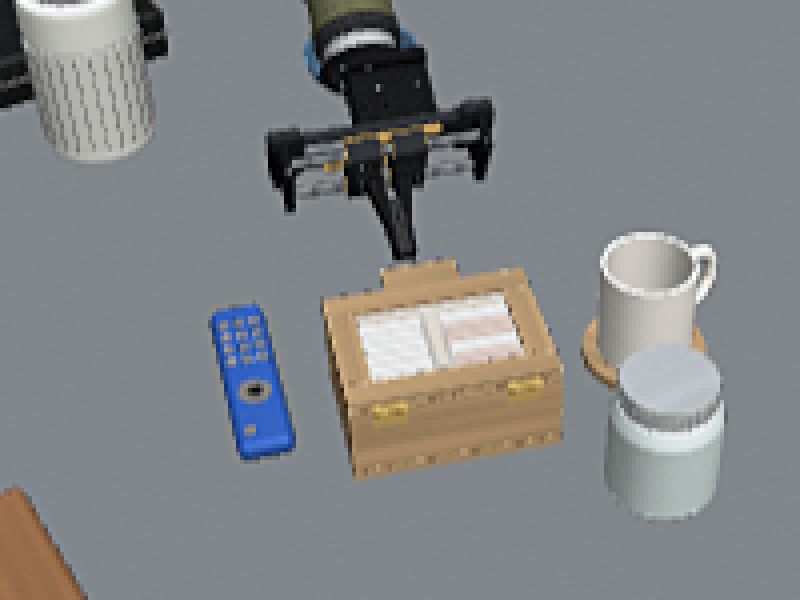

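View pics/d7.png

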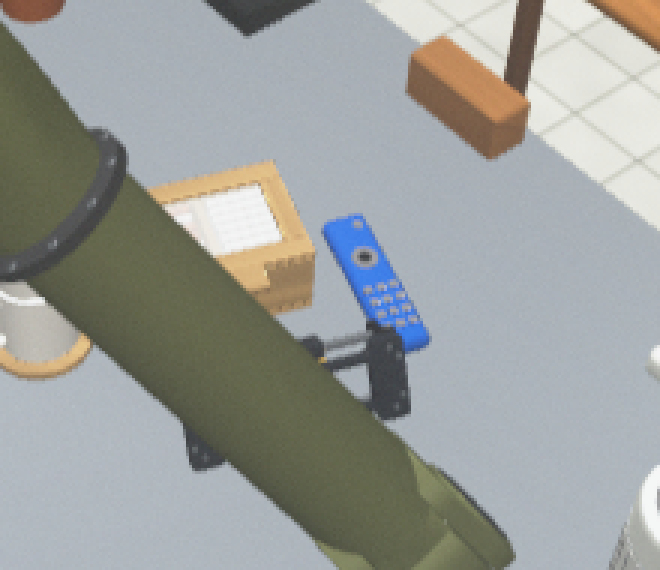

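The finger is lined up with the tab: both lie at x≈280 in the wrist view, with the tab's lower front edge at row ~162 from x 230 to 330. I use that edge to check the depth.

```bash
python3 - <<'E'
from h import *
w=ctrl.camera_info("wrist")
for p,z in[((231,162),.07),((330,162),.07),((231,156),.078),((163,134),.078),((405,134),.078),((188,61),.078),((376,61),.078),((182,216),0),((384,216),0)]: print(p,w2b(ray(w,p,z)).round(4))
print(proj(w,b2w([-.085,0,.07])),proj(w,b2w([-.085,0,.078])))
print("jar top",w2b(ray(w,(136,20),.104)))
E
```

```text
(231, 162) [-0.0781  0.0311  0.07  ]
(330, 162) [-0.0786 -0.0283  0.07  ]
(231, 156) [-0.0831  0.0297  0.078 ]
(163, 134) [-0.0594  0.0747  0.078 ]
(405, 134) [-0.061  -0.0759  0.078 ]
(188, 61) [0.059  0.0826 0.078 ]
(376, 61) [ 0.0563 -0.0823  0.078 ]
(182, 216) [-0.0553  0.0804  0.    ]
(384, 216) [-0.0564 -0.0806  0.    ]
[282.84988971 168.84144217] [282.84321107 157.66740748]
jar top [0.08450621 0.12825267 0.104     ]
```

```bash

python3 -m crank '{"dp":[[0,-0.4,0.7],[0,-0.4,0.7],[0,-0.4,0.7],[0,-0.4,0.65],[0,-0.4,0.6],[0,-0.3,0.5],[0,-0.3,0.5],[0,-0.3,0.45]],"delta_rot":[[0,0,0],[0,0,0],[0,0,0],[0,0,0],[0,0,0],[0,0,0],[0,0,0],[0,0,0]]}' 0
python3 -c "
from h import *
need([-.075,0,.05],Rtab(np.radians(30)))
cv2.imwrite('pics/w8.png',ctrl.get_image('wrist'))
th=np.radians(30);t=np.array([np.cos(th),-np.sin(th)]);u=np.array([np.sin(th),np.cos(th)]);H=np.array([.06,.07])
for f in np.radians(np.arange(0,111,10)):
    l=np.array([-np.cos(f),np.sin(f)])
    c=H+.145*l+.015*t if f<th else H+.13*l
    print(round(np.degrees(f)),round(f,2),(c-.0095*u).round(4))
"
```

```text
time: 13.7
position: [0.5349, -0.0702, 0.0592]
tool_rot: [-2.069, 0.356, -0.197]
ft_force: [0.3, -0.0, -0.4]
grip_width: 0.005
t 13.7 dp cm (now axes) [ 0.05 -0.01 -0.05] rot [-0.001  0.003 -0.006] F [ 0.31 -0.03 -0.36] tip_b [-0.0746  0.0006  0.0497] q [ 0.53  0.57  0.13  1.93 -1.07  1.37  0.96]
0 0.0 [-0.0768  0.0543]
10 0.17 [-0.0746  0.0795]
20 0.35 [-0.068   0.1039]
30 0.52 [-0.0573  0.1268]
40 0.7 [-0.0443  0.1453]
50 0.87 [-0.0283  0.1614]
60 1.05 [-0.0098  0.1744]
70 1.22 [0.0108 0.1839]
80 1.4 [0.0327 0.1898]
90 1.57 [0.0552 0.1918]
100 1.75 [0.0778 0.1898]
110 1.92 [0.0997 0.1839]
```

View pics/w8.png

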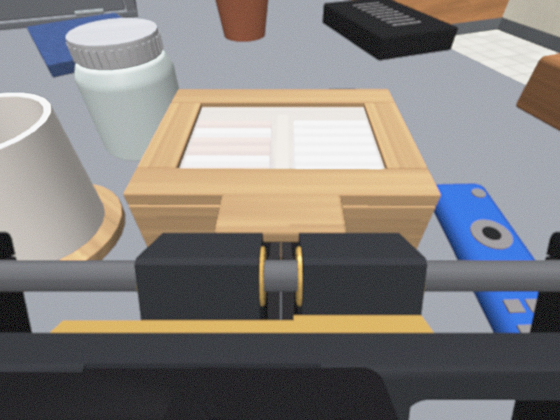

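The fingertip is under the tab, with no contact force yet. I raise it slowly along the lid's arc.

```bash

python3 -m crank '{"dp":[[0,-0.35,-0.2],[0,-0.35,-0.2],[0,-0.43,-0.25],[0,-0.43,-0.25],[0,-0.45,-0.22],[0,-0.45,-0.22],[0,-0.45,-0.2],[0,-0.45,-0.2]],"delta_rot":[[0,0,0],[0,0,0],[0,0,0],[0,0,0],[0,0,0],[0,0,0],[0,0,0],[0,0,0]]}' 0
python3 -c "
from h import *
need([-.068,0,.104],Rtab(np.radians(30)))
cv2.imwrite('pics/w9.png',ctrl.get_image('wrist'));cv2.imwrite('pics/s9.png',ctrl.get_image('scene')[130:280,160:360].repeat(4,0).repeat(4,1))
"
```

```text
time: 14.55
position: [0.5356, -0.0691, 0.0975]
tool_rot: [-2.069, 0.356, -0.197]
ft_force: [0.4, 0.7, -1.0]
grip_width: 0.004
t 14.55 dp cm (now axes) [ 0.02 -1.65 -0.34] rot [-0.001  0.003 -0.005] F [ 0.37  0.66 -0.99] tip_b [-0.0733  0.0003  0.088 ] q [ 0.52  0.51  0.14  1.93 -1.05  1.4   0.9 ]
```

View pics/s9.png

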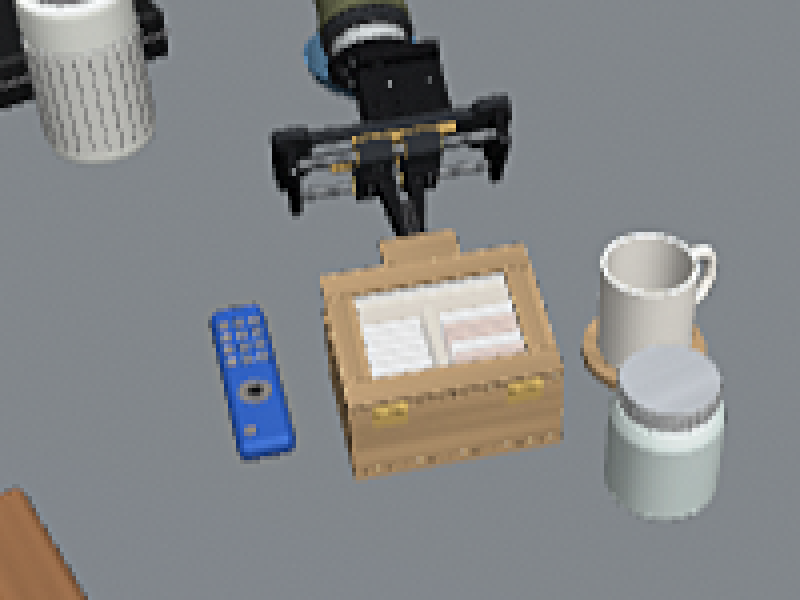

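View pics/w9.png

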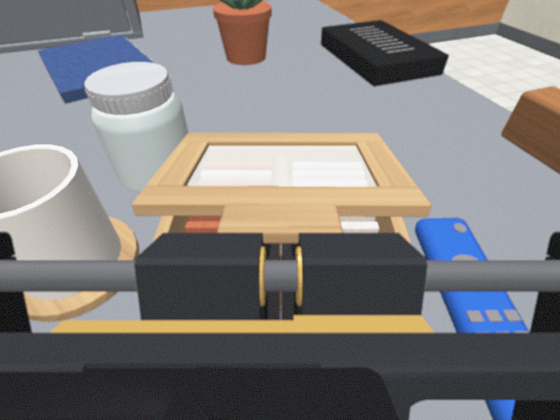

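The lid is opening (~13°), with the tab resting on the fingertip at about 1 N. I continue on the arc.

```bash

python3 -m crank '{"dp":[[0,-0.83,-0.17],[0,-0.83,-0.17],[0,-0.84,-0.07],[0,-0.84,-0.07],[0,-0.84,-0.07],[0,-0.75,0.06],[0,-0.75,0.06],[0,-0.75,0.06]],"delta_rot":[[0,0,0],[0,0,0],[0,0,0],[0,0,0],[0,0,0],[0,0,0],[0,0,0],[0,0,0]]}' 0
python3 -c "
from h import *
need([-.0443,0,.1453],Rtab(np.radians(30)))
cv2.imwrite('pics/s10.png',ctrl.get_image('scene')[130:280,160:360].repeat(4,0).repeat(4,1))
"
```

```text
time: 15.45
position: [0.5456, -0.0415, 0.155]
tool_rot: [-2.069, 0.356, -0.197]
ft_force: [0.8, -0.2, -0.3]
grip_width: 0.005
t 15.45 dp cm (now axes) [-0.    0.04 -0.02] rot [-0.001  0.003 -0.005] F [ 0.79 -0.18 -0.25] tip_b [-0.0439  0.      0.1456] q [ 0.48  0.39  0.12  1.94 -1.06  1.42  0.78]
```

View pics/s10.png

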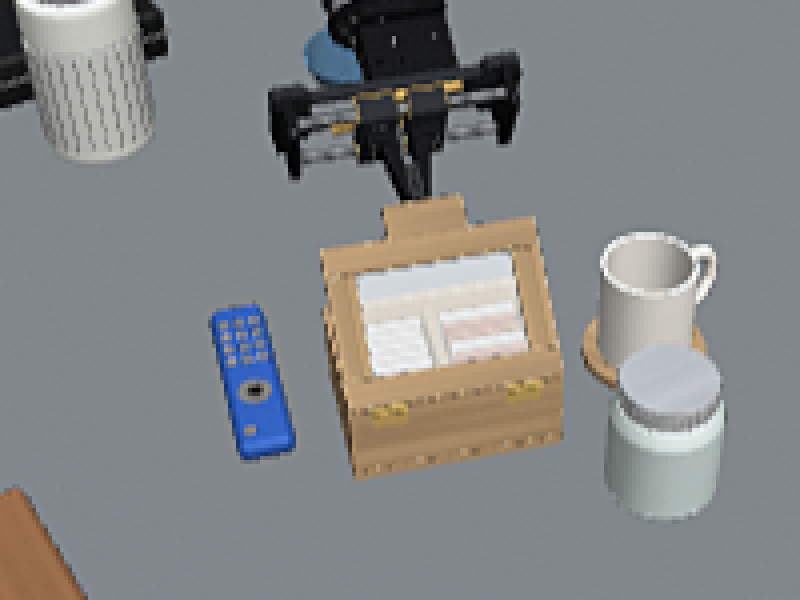

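```bash

python3 -m crank '{"dp":[[0,-0.73,0.19],[0,-0.73,0.19],[0,-0.73,0.19],[0,-0.68,0.32],[0,-0.68,0.32],[0,-0.68,0.32],[0,-0.62,0.44],[0,-0.62,0.44]],"delta_rot":[[0,0,0],[0,0,0],[0,0,0],[0,0,0],[0,0,0],[0,0,0],[0,0,0],[0,0,0]]}' 0
python3 -c "
from h import *
need([.0108,0,.1839],Rtab(np.radians(30)))
cv2.imwrite('pics/s11.png',ctrl.get_image('scene')[130:280,160:360].repeat(4,0).repeat(4,1))
"
```

```text
time: 16.3
position: [0.5618, 0.004, 0.1903]
tool_rot: [-2.069, 0.356, -0.197]
ft_force: [0.0, -0.0, 1.0]
grip_width: 0.007
t 16.3 dp cm (now axes) [-0.04 -0.58  0.4 ] rot [-0.001  0.003 -0.005] F [ 0.02 -0.01  0.97] tip_b [ 0.0044 -0.0003  0.1808] q [ 0.42  0.32  0.09  1.95 -1.08  1.38  0.69]
```

View pics/s11.png

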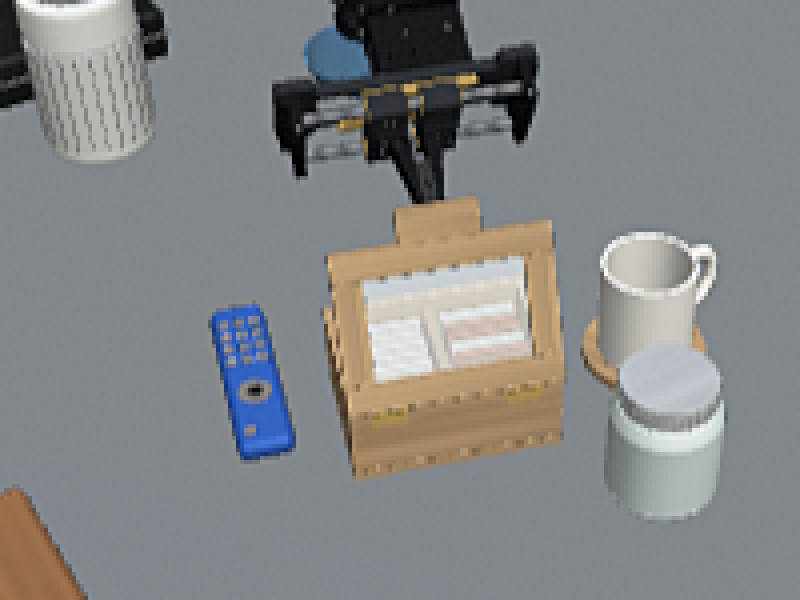

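```bash

python3 -m crank '{"dp":[[0,-0.58,0.4],[0,-0.4,0.4],[0,-0.4,0.4],[0,-0.4,0.4],[0,-0.4,0.4],[0,-0.32,0.45],[0,-0.32,0.45],[0,-0.32,0.45]],"delta_rot":[[0,0,0],[0,0,0],[0,0,0],[0,0,0],[0,0,0],[0,0,0],[0,0,0],[0,0,0]]}' 0
python3 -c "
from h import *
need([.0552,0,.1918],Rtab(np.radians(30)))
cv2.imwrite('pics/s12.png',ctrl.get_image('scene')[130:280,160:360].repeat(4,0).repeat(4,1))
"
```

```text
time: 17.15
position: [0.5766, 0.0461, 0.2004]
tool_rot: [-2.069, 0.356, -0.197]
ft_force: [-0.3, -1.6, 0.7]
grip_width: 0.003
t 17.15 dp cm (now axes) [-0.04 -0.39  0.5 ] rot [-0.001  0.003 -0.006] F [-0.35 -1.61  0.66] tip_b [ 0.049  -0.0003  0.1909] q [ 0.37  0.29  0.05  1.96 -1.12  1.32  0.64]
```

View pics/s12.png

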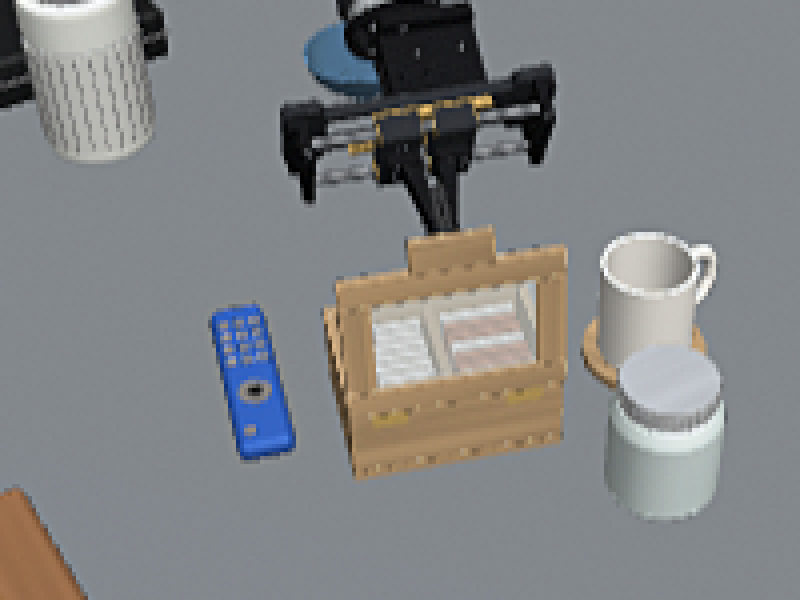

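The lid is nearly upright (~87°). I ease it slowly past upright.

```bash

python3 -m crank '{"dp":[[0,-0.2,0.3],[0,-0.18,0.3],[0,-0.18,0.3],[0,-0.18,0.3],[0,-0.18,0.3],[0,-0.18,0.3],[0,-0.17,0.3],[0,-0.1,0.2]],"delta_rot":[[0,0,0],[0,0,0],[0,0,0],[0,0,0],[0,0,0],[0,0,0],[0,0,0],[0,0,0]]}' 0
python3 -c "
from h import *
need([.0778,0,.1898],Rtab(np.radians(30)))
cv2.imwrite('pics/s13.png',ctrl.get_image('scene')[130:280,160:360].repeat(4,0).repeat(4,1))
"
```

```text
time: 18.0
position: [0.5854, 0.0713, 0.2008]
tool_rot: [-2.069, 0.356, -0.197]
ft_force: [-0.4, 0.2, -0.1]
grip_width: 0.005
t 18.0 dp cm (now axes) [-0.03  0.02  0.26] rot [-0.001  0.003 -0.005] F [-0.4   0.16 -0.14] tip_b [ 0.0757 -0.0003  0.1913] q [ 0.34  0.29  0.03  1.97 -1.14  1.28  0.62]
```

View pics/s13.png

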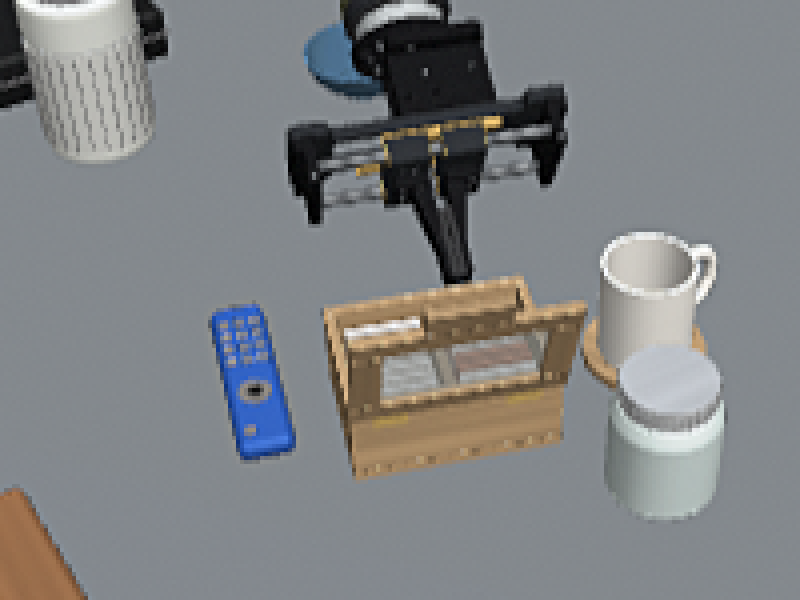

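The lid has left the finger and is leaning back, possibly still falling. I retreat back and up, then look again.

```bash

python3 -m crank '{"dp":[[0,-0.2,-0.5],[0,-0.4,-1.2],[0,-0.6,-2],[0,-0.6,-2],[0,-0.6,-2],[0,-0.3,-1],[0,0,0],[0,0,0]],"delta_rot":[[0,0,0],[0,0,0],[0,0,0],[0,0,0],[0,0,0],[0,0,0],[0,0,0],[0,0,0]]}' 0
python3 -m crank '{"dp":[[0,0,0],[0,0,0],[0,0,0],[0,0,0],[0,0,0],[0,0,0],[0,0,0],[0,0,0]],"delta_rot":[[0,0,0],[0,0,0],[0,0,0],[0,0,0],[0,0,0],[0,0,0],[0,0,0],[0,0,0]]}' 0
python3 -c "
from h import *
need([-.0778,0,.1898],Rtab(np.radians(30)))
s=ctrl.get_image('scene');cv2.imwrite('pics/s14.png',s[130:280,160:360].repeat(4,0).repeat(4,1))
cv2.imwrite('pics/d14.png',ctrl.get_image('side'));cv2.imwrite('pics/w14.png',ctrl.get_image('wrist'))
"
```

```text
time: 18.85
position: [0.5651, 0.0124, 0.2674]
tool_rot: [-2.069, 0.356, -0.197]
ft_force: [-0.7, 0.3, -0.9]
grip_width: 0.004
time: 19.65
position: [0.5652, 0.0123, 0.2677]
tool_rot: [-2.069, 0.356, -0.197]
ft_force: [-0.3, 0.1, -0.6]
grip_width: 0.002
t 19.65 dp cm (now axes) [-0.04 10.47 -4.48] rot [-0.001  0.003 -0.006] F [-0.26  0.06 -0.6 ] tip_b [ 0.0133 -0.0008  0.2582] q [ 0.4   0.21  0.09  1.9  -1.06  1.44  0.54]
```

View pics/s14.png

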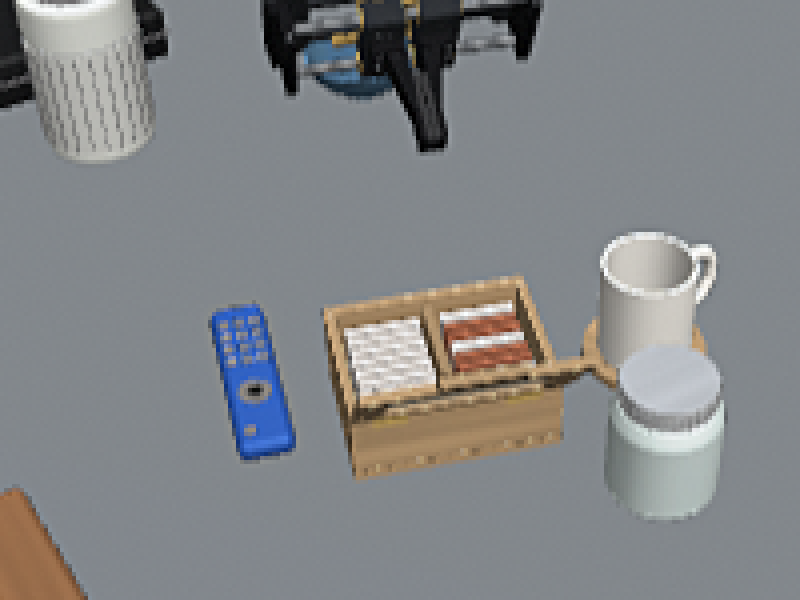

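View pics/w14.png

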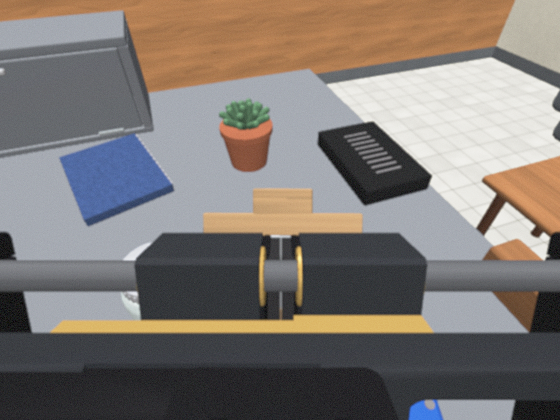

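View pics/d14.png

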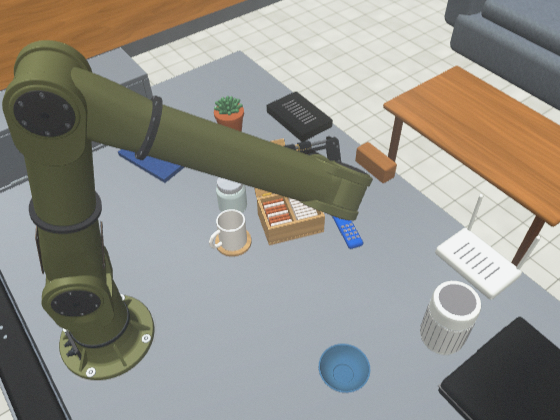

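The lid lies open. I check its angle against the 130° stop, and the jar's final place.

```bash
python3 - <<'E'
from h import *
w,sc,sd=[ctrl.camera_info(n) for n in("wrist","scene","side")]
for a in(110,120,130):
    f=np.radians(a)
    for y in (.03,-.03): print(a,proj(w,b2w([.06-.145*np.cos(f),y,.07+.145*np.sin(f)])).round(1),proj(sc,b2w([.06-.145*np.cos(f),y,.07+.145*np.sin(f)])).round(1))
print("jar",w2b(ray(sc,(160+668/4,130+383/4),.104)).round(3))
im=cv2.imread('pics/d14.png');cv2.imwrite('pics/d14z.png',im[120:260,190:370].repeat(4,0).repeat(4,1))
E
```

```text
110 [245.8 200.9] [287.9 201. ]
110 [316.5 200.5] [265.3 205. ]
120 [248.6 192.2] [290.2 209.8]
120 [313.7 191.8] [267.4 213.9]
130 [251.1 189.1] [292.3 219.3]
130 [311.3 188.8] [269.4 223.5]
jar [0.124 0.139 0.104]
```

View pics/d14z.png

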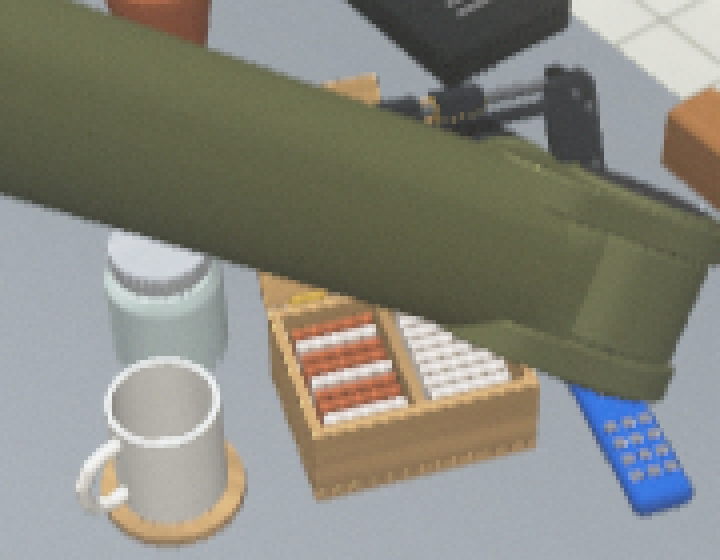

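```bash
python3 -c "
from bench import ctrl
print(ctrl.close_job())"
```

```text
the job is handed in; nothing more can be done
None
```

The job is done and handed in at about 20 s. The jar stands past the near end of the box and the lid rests open on its stop.

**Jar:** With the lid shut, I slid it along the back of the box with the two fingertips as an open cradle, at about 2–3 N. It ended at about +0.139 m along the box's y (needed: over 0.122), and it looked upright in every picture.

**Lid:** I put the closed fingertips under the tab, raised the lid along its arc at up to about 2 N, and eased it past upright. It then fell back by its own weight. In the last wrist picture the tab is where a 130° lid should be (measured row 189, columns 253–313; predicted row 189, columns 251–311).

**Robot and bystanders:** The arm had backed off and was touching nothing. In the last pictures the remote, coaster, mug, speaker and bowl showed no movement; I checked the succulent and book only by eye.

**Checks that disagreed:**
- **Jar along y:** The wrist and scene cameras both gave 0.138–0.139. One glancing wrist view gave 0.128, which is still past the end.
- **Jar distance behind the box:** The same views gave 0.116 (wrist) and 0.124 (scene), and the glancing view gave 0.085. I discounted that view because at that angle a small pixel error shifts the point a lot.
- **Tab edge:** The views differed by a few millimetres (0.077–0.083 m in front of the box's centre, against 0.085 from the given sizes). I set the finger about 2 mm deeper to allow for it.

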